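# Slide a tray of fresh prints into the cooling dock until it latches

### The arm

A 6-joint arm with a two-finger parallel gripper is mounted at the origin on the work surface. World frame = base frame: x ahead of the robot, y to its left, z up, the work surface at z = 0. Lengths are in m, angles in rad, forces in N, time in s.
With the tool pointing down it reaches from about 0.3 to 0.875 m from the base axis. Payload 6.4 kg.
Tool frame: the origin (TCP) lies at the very end of the fingers, on their centre line; the grasp point (between the pads) lies 19 mm behind it (env.grip_depth is the distance from the TCP to the grasp point, in m); z points along the fingers, y is the line along which they close (so a half turn about z gives the same grasp; the last joint's range is limited). The gripper opens to 88 mm and grips with 3 to 60 N. Pads are 18 mm wide; open, the fingers measure 123 mm over their backs; the gripper's body (75 mm by 187 mm) begins 45 mm behind the grasp point.
Start: joints at [0.96, 0.181, 1.607, -0, 1.354, -0.206], TCP at [0.226, 0.529, 0.239] pointing down, gripper open.
Joint ranges: [-2.99, 2.99], [-0.89, 2.07], [0.3, 2.58], [-1.14, 4.28], [0, 2.63], [-3.12, 3.12]. Speed limits (rad/s): [2.57, 2.57, 3.01, 3.14, 3.14, 3.14].

### API

Orientations are given as a rotation vector (axis times angle).
In Python, from plant import env, eyes, boxes_of, regions_of gives the robot as it stands.
- The arm moves only by the tool arm_command, never from a script. Its argument "motion" is a list of rows, each a list of 5 numbers: the opening, from 0 (shut) to 1 (fully open), then the shift along the tool's x, y, z normalised to -1 to 1, where 1 is 4 cm, then the turn about the tool's z normalised to -1 to 1, where 1 is 8 degrees. In form: [[jaw, x, y, z, turn], ...]. A call has 1 to 20 rows; each row shifts and turns the commanded pose from where the row before left it, along the tool's axes as they then stand; what a row does not reach is not made up. A row lasts 1/10 s, in which the tool goes at most 50 mm and 8.59 degrees, less where a joint would pass 70% of its speed; a pose out of reach is approached as far as the arm can. A call with a number of a shift or a turn outside -1 to 1 is refused whole. A call with a gripper value outside its range is refused whole. The fingers move at their own pace and stop on an object; "newtons" is the grip in N (left out, the last holds). Time passes only in rows, so rows that do not move let the fingers close. It gives the time, the measured TCP pose, the force, the opening and the grip force at its end, in the units of the state.
- env.read_state(): the state, without advancing time (a new reading comes with each control period).
- eyes.capture(name): name is "side" or "top"; returns the picture (384x512x3 uint8, blue, green, red); there is no depth.
- eyes.camera_model(name): a dict with "fovy" (degrees; the focal length in pixels is half the picture's height over the tangent of half this angle, whatever the lens; pixels are square), "cx", "cy" (the principal point, pixels), "R" (3x3) and "t" (3): a world point X has camera coordinates R X + t. Camera axes: x right, y down, z forward; pixel columns grow to the right and rows downward; lengths in m; the calibration is good to about 2 mm. A picture is of the moment at which its call begins. camera_model takes no time and is no camera call.
- env.close_job(): hands the job in; it is judged then, once.
Trained networks look in the newest picture that a camera, given by its name, has taken for a name from the list of things; names that differ only in an ending like _2 or _b are one class to them, and where a whole thing is asked for, a point or a joint stands for the part that bears it (a point fixed in the world has none). Each returns a list of dicts, best first, with "conf" (0 to 1); they miss things now and then, are a little off and sometimes report something else, mostly with a low value. They report only what shows in the picture. A call takes as long as a camera call. They do not tell look-alikes from the thing itself.
- boxes_of(name, camera): "xyz" ([x, y, z] in m, in world coordinates, good to about 4 mm: the middle of the surface that is visible of it).
- regions_of(name, camera): "region" (384x512 bool, what is visible of it).
The state is a dict: "t": time; "joint_pos": joint angles; "dq": joint speeds; "joint_efforts": joint torques, N m; "eef_pos": TCP position; "eef_rot": TCP orientation; "contact_force": force on the tool from outside, world axes, zero at the start; "moment": the same for the moment, N m; "width": finger opening in m; "gripper_force": force on a finger pad.
Only numpy, scipy, OpenCV 4.12 (cv2) and the standard library are available. Lean on these libraries where they do the work, as an engineer would, in place of code of your own. Each camera call takes 0.05 s, during which the arm holds its last target. There are 200 camera calls.

### The job

Slide the aluminium tray with its two fresh rook prints along the bench into the slotted rails of the cooling dock, on against the sprung bumper until the side catch has snapped out behind the tray and holds it (the depth setting of catch and bumper differs each time, so feel for it). Push gently, never with more than 40 N, keep both rooks standing on the tray, and leave the soap bottle, the spool and the tin where they are.

Things in the scene. Friction and masses are not known exactly. Their poses are not given: they have to be found in the camera images.
- dock: Cooling dock fixed to the bench: two aluminium rails ending at a white fan housing 110 mm tall. Origin on the bench in the middle of the pocket; x = slide-in direction (to the fan), z up; its yaw is about -90 deg, mouth to the robot's left. Rails: inner walls at y = +-72 mm, x = -130 to 118, 27 mm tall; lips on top reach in to +-64, underside 23 mm up. No floor: the tray slides on the bench.
- mouth (a point): Centre of the mouth on the bench, where the straight rails begin (dock x = -130 mm). In front of it a flared lead-in 30 mm long widens from +-72 to about +-90 mm.
- catch (a joint): Sprung steel catch in the rail on the dock's +y side (far from the robot): 0 = out, nose reaching in to dock y = 63 mm; grows (m, to 0.014) as the tray pushes its ramp aside (2 to 5 N sideways) and returns to 0 when it snaps out behind the tray's rear wall. That happens with the tray's centre somewhere between dock x = -11 and +5 mm: the setting is not given. Tray alongside: reads about 0.007.
- tray: Open aluminium tray 170 mm long (its x, slides in first with +x end) x 140 mm wide (y) x 20 mm tall, walls and floor 4 mm thick, 0.3 to 0.65 kg, loose on the bench. Origin at the centre of its underside, z up. Its rear wall (outer face at x = -85 mm) faces away from the dock. Inside, the rear half is empty.
- rook_a: White printed chess rook 61 mm tall, foot 42 mm across, 50 g, standing loose on the tray's floor in the front half, on the tray's +y side. Origin at the centre of its foot, z up.
- rook_b: The same kind of rook on the tray's -y side. Origin at the centre of its foot, z up.
- soap: Bystander: white soap bottle, 68 mm across, 160 mm tall, origin at the centre of its underside
- spool: Bystander: grey filament spool lying flat, 130 mm across, 56 mm tall, origin at the centre of its underside
- tin: Bystander: open steel tin, 76 mm across, 100 mm tall, origin at the centre of its underside
- pocket_end (a point): Middle of the fan housing's front face, on the bench (dock x = 118 mm). Before it a sprung rubber bumper bar meets the tray's front 4 mm before the catch snaps, yields with 2 to 7 N, and stops hard 6 mm after the snap.
There are look-alikes about, which are no part of the job. What is shaped like the tray but red or yellow is not meant.

How it is judged:
On the way:
1. the tray's front end has entered between the straight rails, flat on the bench (x of tray in the frame of dock above -0.2 m and y of tray in the frame of dock between -0.006 and 0.006 m and angle between the x axis of tray and the x axis of dock, either way round below 0.08 rad and height (world z) of tray below 0.004 m), for 0.1 s.
At the end, for the whole second after the job is handed in: The catch is out behind the tray (joint below 3 mm), the tray's centre from 14 mm short of to 20 mm past the dock's origin along x, within 5 mm sideways and 0.06 rad of square, flat on the bench and at rest, both rooks upright (tilt below 0.2 rad) on its floor (x of tray in the frame of dock between -0.014 and 0.02 m and y of tray in the frame of dock between -0.005 and 0.005 m and angle between the x axis of tray and the x axis of dock, either way round below 0.06 rad and height (world z) of tray below 0.004 m and value of joint catch below 0.003 m and linear speed of tray below 0.01 m/s and angle between each of rook_a, rook_b's own z axis and vertical below 0.2 rad and x of rook_a in the frame of tray between -0.07 and 0.07 m and y of rook_a in the frame of tray between -0.055 and 0.055 m and z of each of rook_a, rook_b in the frame of tray below 0.012 m and x of rook_b in the frame of tray between -0.07 and 0.07 m and y of rook_b in the frame of tray between -0.055 and 0.055 m); the robot touches nothing.
It fails at once if the arm or its fingers pressed on the tray with more than 40 N (contact force between any of the arm, the fingers and tray above 40 N).
It fails at once if a rook toppled (angle between any of rook_a, rook_b's own z axis and vertical above 0.7 rad).
It fails at once if the soap bottle, the spool or the tin was moved more than 20 mm (distance of any of soap, spool, tin from where it was at the start of the episode above 0.02 m).
It also fails if it takes over 72 s, if anything falls off the work surface, if the arm or the gripper's body presses on something with over 40 N, if the wrist force passes 120 N, or if a joint passes its speed limit or range.

## Working session

There is one attempt and no reset: what is moved stays moved. The work goes in short steps, Python scripts to look and compute and a tool call to move; the robot and the scene stay as the last step left them, time stands still between calls to the robot, and variables do not carry over. Pictures are saved under pics/ and viewed, at most 10 in all, crops included, and the job is handed in when it is done.

Besides the shell and the picture viewer there is one more tool, called by a JSON object that holds its "api" and its "payload", one argument or row to a line. arm_command: Moves the arm, as the interface text tells. Scaled input: -1 to 1 covers 4 cm each way for a shift and 8 degrees each way for a turn. Its arguments: {"type":"object","properties":{"motion":{"type":"array","items":{"type":"array","items":{"type":"number","minimum":-1,"maximum":1}}},"newtons":{"type":"number"}},"required":["motion"]}

```bash
mkdir -p pics; ls; python3 - <<'E'
from plant import env, eyes, boxes_of, regions_of
import cv2
for c in("top","side"):
    im=eyes.capture(c); cv2.imwrite(f"pics/{c}0.png",im)
    m=eyes.camera_model(c); print(c,m)
    for n in("tray","dock","rook_a","soap","spool","tin","catch"):
        print(n,[(round(d["conf"],2),[round(float(v),3) for v in d["xyz"]]) for d in boxes_of(n,c)])
s=env.read_state(); print(s)
E
```

```text
pics
top {'fovy': 44.602911220072, 'cx': 260.2832213456767, 'cy': 194.1128740648123, 'R': array([[-0.02676051, -0.99955924, -0.01285326],
       [-0.99674949,  0.02765828, -0.0756669 ],
       [ 0.07598905,  0.0107866 , -0.99705031]]), 't': array([0.00728538, 0.58105715, 1.38147065])}
tray [(0.8, [0.582, 0.167, 0.007]), (0.79, [0.825, 0.213, 0.01]), (0.73, [0.308, 0.165, 0.004])]
dock [(0.98, [0.572, -0.233, 0.029])]
rook_a [(0.71, [0.584, 0.099, 0.06]), (0.52, [0.527, 0.127, 0.057])]
soap [(0.96, [0.523, -0.473, 0.106]), (0.5, [0.573, -0.233, 0.031])]
spool [(0.6, [0.572, 0.428, 0.055])]
tin [(0.95, [0.42, 0.406, 0.053])]
catch [(0.26, [0.525, 0.122, 0.057])]
side {'fovy': 49.751126121353224, 'cx': 256.392041271294, 'cy': 193.16616432090353, 'R': array([[ 0.80052522, -0.59915577, -0.01310462],
       [-0.47594647, -0.62231445, -0.62144966],
       [ 0.36418995,  0.50372323, -0.78334449]]), 't': array([-0.48365405,  0.27803954,  0.99304578])}
tray [(0.7, [0.316, 0.169, 0.005]), (0.64, [0.827, 0.209, -0.001]), (0.62, [0.588, 0.179, -0.001])]
dock [(0.93, [0.529, -0.282, 0.036]), (0.61
[... 304 characters left out ...]
])]
{'t': 0.8, 'joint_pos': array([ 9.59691152e-01,  1.80773883e-01,  1.60697682e+00, -1.41095835e-05,
        1.35382694e+00, -2.06263797e-01]), 'dq': array([-2.51280231e-04, -4.15257009e-04,  3.31777063e-04,  1.98764580e-04,
       -5.01675365e-04, -1.57850644e-05]), 'joint_efforts': array([-3.48868971e-04, -4.33796668e+01, -3.42153096e+01,  7.01469113e-02,
        3.08445375e-02, -6.87216334e-05]), 'eef_pos': array([0.22645652, 0.52854854, 0.23874038]), 'eef_rot': array([6.31581088e-01, 3.07743283e+00, 1.30364932e-05]), 'contact_force': array([0.39974665, 0.6252815 , 0.62610327]), 'moment': array([-0.00235896, -0.05470455,  0.04023048]), 'gripper_force': 0.0, 'width': 0.08816004914241231}
```

View pics/top0.png

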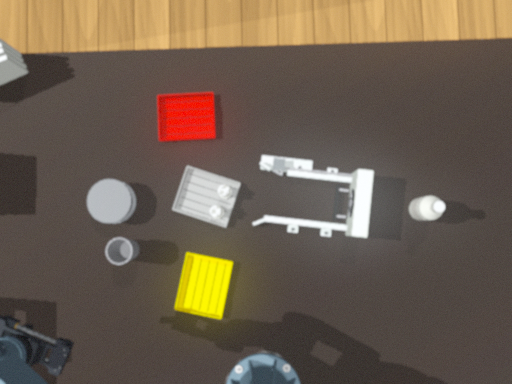

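View pics/side0.png

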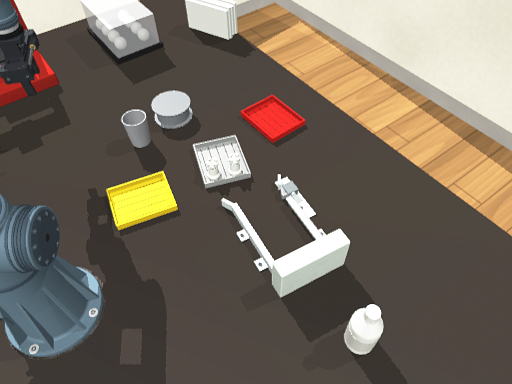

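The top view shows three tray-shaped things: red at (187,117), yellow at (204,285) and grey at (207,196). The grey one fits, because it is aluminium and carries the two rooks at (223,190) and (215,211). Its front faces right, toward the dock at (320,200), which has its mouth at about x=262. I'll confirm that in an enlarged crop and measure the poses.

```bash
cat > h.py <<'E'
import numpy as np, cv2
from plant import env, eyes, boxes_of, regions_of
def ray(cam,uv,z):
    m=eyes.camera_model(cam); f=192/np.tan(np.radians(m["fovy"]/2))
    R,t=np.array(m["R"]),np.array(m["t"])
    d=R.T@np.array([(uv[0]-m["cx"])/f,(uv[1]-m["cy"])/f,1]); c=-R.T@t
    return c+d*(z-c[2])/d[2]
def proj(cam,X):
    m=eyes.camera_model(cam); f=192/np.tan(np.radians(m["fovy"]/2))
    p=np.array(m["R"])@np.array(X)+m["t"]; return np.array([m["cx"]+f*p[0]/p[2],m["cy"]+f*p[1]/p[2]])
def tray_rect(cam,near=(0.58,0.17)):
    eyes.capture(cam)
    best=None
    for d in regions_of("tray",cam):
        v,u=np.nonzero(d["region"]); w=ray(cam,(u.mean(),v.mean()),0.02)[:2]
        e=np.hypot(*(w-near))
        if best is None or e<best[0]: best=(e,d["region"],d["conf"])
    c,_=max(((k,cv2.contourArea(k)) for k in cv2.findContours(best[1].astype(np.uint8),0,1)[0]),key=lambda q:q[1])
    P=np.array([ray(cam,p[0],0.02)[:2] for p in c])
    return cv2.minAreaRect((P*1000).astype(np.float32)),best[2]
E
python3 - <<'E'
from h import *
for c in("top","side"): print(c,tray_rect(c))
im=eyes.capture("top"); cv2.imwrite("pics/crop1.png",cv2.resize(im[140:250,160:390],None,fx=3.4,fy=3.4,interpolation=cv2.INTER_CUBIC))
for n in("rook_a","dock"):
  for d in regions_of(n,"top"):
    v,u=np.nonzero(d["region"]);print(n,d["conf"],u.min(),u.max(),v.min(),v.max())
E
```

```text
top (((579.2974243164062, 153.88597106933594), (178.93482971191406, 142.9636993408203), 70.31273651123047), 0.93)
side (((578.206298828125, 145.24880981445312), (188.72987365722656, 142.23817443847656), 70.15959930419922), 0.94)
rook_a 0.72 218 231 186 198
rook_a 0.56 211 222 207 217
dock 0.62 254 373 156 237
```

View pics/crop1.png

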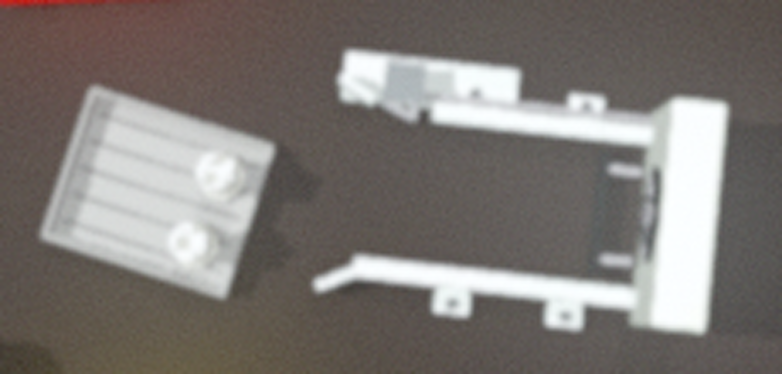

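The crop confirms the grey tray with both rooks in its front half. In crop pixels its corners are (94,87), (275,147), (225,297) and (40,240). The dock rails run from (355,262) to (632,297) and from (432,112) to (650,135). Next I fit the rail lip edges and the tray edges.

```bash
cat >> h.py <<'E'
def edge(cam,g,a,b,z,n=30,half=6,sgn=1,lo=0.0):
    """fit line to strongest dark->bright edge (in image normal dir*sgn) near pixel segment a-b; world points at z"""
    a,b=np.array(a,float),np.array(b,float); d=(b-a)/np.hypot(*(b-a)); nrm=np.array([-d[1],d[0]])*sgn
    s=np.arange(-half,half+.01,.25); pts=[]
    for k in np.linspace(0.03,0.97,n):
        q=a+(b-a)*k+s[:,None]*nrm
        p=cv2.remap(g,q[:,0].astype(np.float32)[None],q[:,1].astype(np.float32)[None],cv2.INTER_LINEAR)[0]
        gr=np.gradient(cv2.GaussianBlur(p[None],(9,1),1.5)[0]); i=gr.argmax(); pts.append(ray(cam,q[i],z)[:2])
    pts=np.array(pts,np.float32)
    vx,vy,x0,y0=cv2.fitLine(pts,cv2.DIST_HUBER,0,.01,.01).ravel()
    res=np.abs((pts-[x0,y0])@[-vy,vx]); return np.array([x0,y0]),np.array([vx,vy]),np.median(res)
def gray(cam,n=4): return np.mean([eyes.capture(cam).astype(np.float32).mean(2) for _ in range(n)],0).astype(np.float32)
E
python3 - <<'E'
from h import *
g=gray("top")
C=lambda u,v:(160+u/3.4,140+v/3.4)
def show(n,r): 
    p,d,e=r; d=d if d[1]<0 else -d
    print(n,p.round(4),"dir yaw",np.degrees(np.arctan2(d[1],d[0])).round(2),"res mm",(1000*e).round(2)); return p,d
n=show("near lip",edge("top",g,C(365,258),C(625,287),.027,sgn=1,half=4))
f=show("far lip",edge("top",g,C(440,122),C(640,144),.027,sgn=-1,half=4))
d=(n[1]+f[1])/2; nr=np.array([-d[1],d[0]]); print("gap",(f[0]-n[0])@nr, "centre offs",nr, ((f[0]+n[0])/2)@nr)
cs=[C(94,87),C(275,147),C(225,297),C(40,240)]
L=[edge("top",g,cs[i],cs[(i+1)%4],.02,sgn=1,half=5) for i in range(4)]
for k,l in zip(("far side","front","near side","rear"),L): show(k,l)
def X(a,b):
    t=np.linalg.solve(np.array([a[1],-b[1]]).T,b[0]-a[0]); return a[0]+t[0]*a[1]
P=[X(L[i-1],L[i]) for i in range(4)]; print(np.round(P,4),"centre",np.mean(P,0), [np.hypot(*(P[i]-P[i-1])).round(4) for i in range(4)])
# fan top front/back edges, rail starts
for q,z in(((675,97),.11),((728,103),.11),((708,332),.11),((432,112),.027),((355,262),.027)): print(q,ray("top",C(*q),z).round(3))
for nm in("rook_a","rook_b"): print([b["xyz"] for b in boxes_of("rook_a","top")])
E
```

```text
near lip [ 0.499  -0.1657] dir yaw -98.12 res mm 0.33
far lip [ 0.6205 -0.1842] dir yaw -98.16 res mm 0.33
gap 0.12298012 centre offs [ 0.98993075 -0.14155227] 0.5788743
far side [0.6486 0.1319] dir yaw -109.65 res mm 0.23
front [0.5387 0.0775] dir yaw -19.68 res mm 0.2
near side [0.5084 0.1689] dir yaw -109.59 res mm 0.22
rear [0.6045 0.2397] dir yaw -19.45 res mm 0.28
[[0.6778 0.2138]
 [0.619  0.0488]
 [0.483  0.0975]
 [0.5415 0.2619]] centre [0.5803296  0.15548512] [np.float32(0.1446), np.float32(0.1751), np.float32(0.1444), np.float32(0.1745)]
(675, 97) [ 0.639 -0.288  0.11 ]
(728, 103) [ 0.633 -0.331  0.11 ]
(708, 332) [ 0.445 -0.306  0.11 ]
(432, 112) [ 0.642 -0.09   0.027]
(355, 262) [ 0.512 -0.019  0.027]
[[0.5837, 0.0975, 0.0583], [0.5283, 0.1248, 0.0543], [0.5808, 0.1658, 0.0063]]
[[0.5837, 0.0975, 0.0583], [0.5283, 0.1248, 0.0543], [0.5808, 0.1658, 0.0063]]
```

The edge fits agree with the sizes given, apart from equal blooming of about 2 mm on each side:

| Thing | World position (m) | Yaw |
|---|---|---|
| Dock origin | (0.562, -0.158) | -98.1° |
| Tray | (0.580, 0.1555) | -109.6° |

In the dock frame the tray is at x=-0.313, y=-0.026 and turned -11.5°. I'll grasp its rear wall at (0.608, 0.234).

{"api": "arm_command", "payload": {
  "motion": [
    [0.5,0,0,0,-0.45],
    [0.5,-0.716,-0.234,0,0],
    [0.5,-0.716,-0.234,0,0],
    [0.5,-0.716,-0.234,0,0],
    [0.5,-0.716,-0.234,0,0],
    [0.5,-0.716,-0.234,0,0],
    [0.5,-0.716,-0.234,0,0],
    [0.5,-0.716,-0.234,0,0],
    [0.5,-0.716,-0.234,0,0],
    [0.5,-0.716,-0.234,0,0],
    [0.5,-0.716,-0.234,0,0],
    [0.5,-0.716,-0.234,0,0],
    [0.5,-0.716,-0.234,0,0],
    [0.5,-0.716,-0.234,0,0],
    [0.5,-0.716,-0.234,0,0],
    [0.5,-0.716,-0.234,0,0],
    [0.5,-0.716,-0.234,0,0],
    [0.5,0,0,0,0],
    [0.5,0,0,0,0]
  ],
  "newtons": 6
}}

```text
t: 3.35
eef_pos: [0.608, 0.2334, 0.2383]
eef_rot: [-0.536, -3.095, -0.0]
contact_force: [-0.3, -0.2, -0.4]
width: 0.0442
gripper_force: 0.0
```

{"api": "arm_command", "payload": {
  "motion": [
    [0.5,0,0,0.9,0],
    [0.5,0,0,0.9,0],
    [0.5,0,0,0.9,0],
    [0.5,0,0,0.9,0],
    [0.5,0,0,0.9,0],
    [0.5,0,0,0.6,0],
    [0.5,0,0,0.25,0],
    [0.5,0,0,0.2,0],
    [0.5,0,0,0.2,0],
    [0.5,0,0,0,0],
    [0.5,0,0,0,0]
  ]
}}

```text
t: 4.45
eef_pos: [0.6086, 0.234, 0.0097]
eef_rot: [0.534, 3.094, 0.001]
contact_force: [1.1, 0.1, 0.8]
width: 0.0442
gripper_force: 0.0
```

```bash
python3 - <<'E'
from h import *
im=eyes.capture("top"); a=cv2.resize(im[150:240,150:290],(700,450),interpolation=cv2.INTER_CUBIC)
cv2.imwrite("pics/grasp.png",a)
E
```

```text
(no output)
```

View pics/grasp.png

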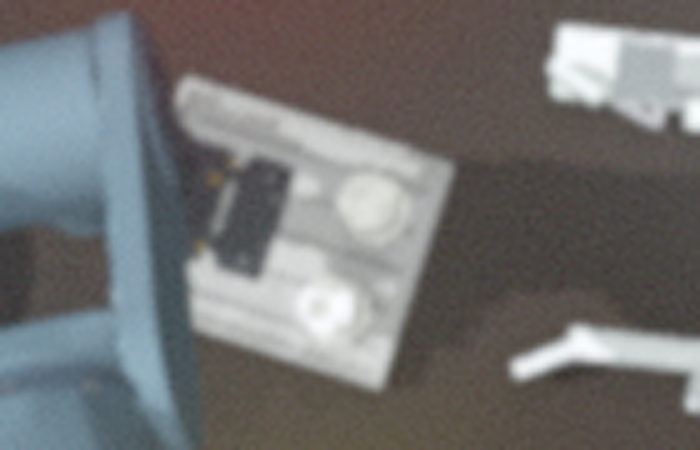

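The gripper (dark block at about (250,215)) straddles the rear wall, both rooks stand clear at (372,207) and (327,305), and the tray hasn't moved. I'll close gently.

{"api": "arm_command", "payload": {
  "motion": [
    [0.3,0,0,0.04,0],
    [0.2,0,0,0,0],
    [0,0,0,0,0],
    [0,0,0,0,0],
    [0,0,0,0,0],
    [0,0,0,0,0]
  ],
  "newtons": 8
}}

```text
t: 5.1
eef_pos: [0.608, 0.2339, 0.0071]
eef_rot: [0.535, 3.096, 0.0]
contact_force: [-0.0, 0.5, 0.3]
width: 0.0036
gripper_force: 8.0
```

{"api": "arm_command", "payload": {
  "motion": [
    [0,-0.042,0,0,-0.239],
    [0,-0.042,0,0,-0.239],
    [0,-0.042,0,0,-0.239],
    [0,-0.042,0,0,-0.239],
    [0,-0.042,0,0,-0.239],
    [0,-0.042,0,0,-0.239],
    [0,0,-0.08,0,0],
    [0,0,-0.15,0,0],
    [0,0,-0.2,0,0],
    [0,0,-0.2,0,0],
    [0,0,-0.2,0,0],
    [0,0,-0.2,0,0],
    [0,0,-0.2,0,0],
    [0,0,-0.15,0,0],
    [0,0,-0.1,0,0],
    [0,0,-0.04,0,0],
    [0,0,0,0,0],
    [0,0,0,0,0]
  ]
}}

```text
t: 6.9
eef_pos: [0.609, 0.1705, 0.0071]
eef_rot: [-0.222, -3.134, 0.002]
contact_force: [-0.7, -2.3, -0.5]
width: 0.0058
gripper_force: 7.4
```

```bash
python3 - <<'E'
from h import *
im=eyes.capture("top"); a=cv2.resize(im[140:250,170:370],(760,418),interpolation=cv2.INTER_CUBIC)
cv2.imwrite("pics/pre.png",a)
s=env.read_state(); print(s["eef_pos"],s["contact_force"],s["width"])
E
```

```text
[0.609025   0.17044487 0.00706443] [ 0.33251145 -2.08636613 -0.29180012] 0.005872395212059428
```

View pics/pre.png

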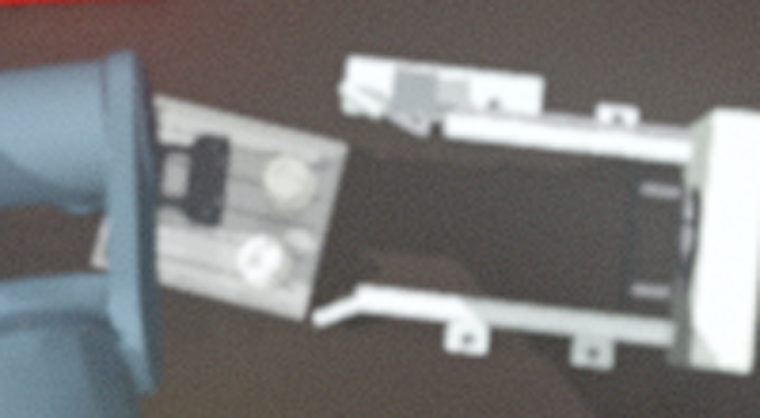

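The tray followed the push but not all of the turn. The wall slipped in the pads, and the near front corner, at (305,318), is close to the flare tip at (318,315). I'll measure it.

```bash
cat >> h.py <<'E'
O=np.array([0.5623,-0.1577]); D=np.array([-.1416,-.9899]); N=np.array([.9899,-.1416])
def todock(p): return (np.array([(p-O)@D,(p-O)@N])*1000).round(1)
def meas(far,front,near,half=4):
    """pixel segments (full top picture); returns tray centre in dock mm and relative yaw"""
    g=gray("top"); L=[edge("top",g,*s,.02,sgn=1,half=half) for s in(far,front,near)]
    yaw=[]
    for l,o in zip(L,(0,90,0)):
        a=np.degrees(np.arctan2(l[1][1],l[1][0]))-o+98.14; yaw.append((a+90)%180-90)
    def X(a,b):
        t=np.linalg.solve(np.array([a[1],-b[1]]).T,b[0]-a[0]); return a[0]+t[0]*a[1]
    A,B=X(L[0],L[1]),X(L[1],L[2]); n=(A-B)/np.hypot(*(A-B)); dt=np.array([n[1],-n[0]])
    c=(A+B)/2-dt*(.085+.0022)
    print("yaw",np.round(yaw,2),"res",[round(1000*float(l[2]),2) for l in L],"width",1000*np.hypot(*(A-B)),"corners",todock(A),todock(B),"centre",todock(c),c.round(4))
E
python3 - <<'E'
from h import *
C=lambda u,v:(170+u/3.8,140+v/3.8)
meas((C(170,98),C(340,142)),(C(347,150),C(308,312)),(C(300,316),C(165,284)))
s=env.read_state(); print(todock(s["eef_pos"][:2]))
E
```

```text
yaw [-7.79 -7.57 -8.02] res [0.29, 0.33, 0.22] width 144.65173 corners [-153.3   48.1] [-172.3  -95.3] centre [-249.2  -12.1] [0.5856 0.0907]
[-3.316e+02 -2.000e-01]
```

{"api": "arm_command", "payload": {
  "motion": [
    [0,0,0,0,0],
    [0,0,0,0,0],
    [0,0,0.08,0,0],
    [0,0,0.12,0,0],
    [0,0,0.12,0,0],
    [0,0,0.12,0,0],
    [0,0,0.12,0,0],
    [0,0,0.06,0,0],
    [0,0,0,0,0],
    [0,0,0,0,0]
  ],
  "newtons": 15
}}

```text
t: 8.15
eef_pos: [0.6126, 0.1965, 0.007]
eef_rot: [0.222, 3.133, 0.002]
contact_force: [-0.5, 1.8, -2.2]
width: 0.0041
gripper_force: 14.9
```

```bash
python3 - <<'E'
from h import *
C=lambda u,v:(170+u/3.8,140+v/3.8)
def P(x,y): return proj("top",[*(O+D*x/1000+N*y/1000),.02])
# predicted from yaw guess -5, grasp at (-356,0)
import math
a=math.radians(-5); R=lambda x,y:(-357+ (x+83)*math.cos(a)-y*math.sin(a),(x+83)*math.sin(a)+y*math.cos(a))
q=[R(-30,70),R(80,70),R(85,65),R(85,-65),R(80,-70),R(-10,-70)]; p=[P(*k) for k in q]
meas((p[0],p[1]),(p[2],p[3]),(p[4],p[5]),half=7)
s=env.read_state(); print(todock(s["eef_pos"][:2]),s["width"],s["gripper_force"])
E
```

```text
yaw [-0.7  -0.63 -0.4 ] res [0.24, 0.21, 0.18] width 144.32358 corners [-186.7   69.5] [-188.2  -74.8] centre [-274.6   -1.6] [0.5996 0.1144]
[-3.573e+02 -3.000e-01] 0.003647411279847243 14.882057458162308
```

At 15 N the tray squares up with the pads: yaw is -0.6° and y is -1.6 mm. I'll trim both and enter the mouth.

{"api": "arm_command", "payload": {
  "motion": [
    [0,-0.02,-0.05,0,-0.075],
    [0,0,-0.13,0,0],
    [0,0,-0.13,0,0],
    [0,0,-0.13,0,0],
    [0,0,-0.13,0,0],
    [0,0,-0.13,0,0],
    [0,0,-0.13,0,0],
    [0,0,-0.13,0,0],
    [0,0,-0.13,0,0],
    [0,0,-0.13,0,0],
    [0,0,-0.13,0,0],
    [0,0,-0.13,0,0],
    [0,0,-0.13,0,0],
    [0,0,-0.13,0,0],
    [0,0,-0.13,0,0],
    [0,0,-0.13,0,0],
    [0,0,-0.1,0,0],
    [0,0,0,0,0],
    [0,0,0,0,0]
  ]
}}

```text
t: 10.25
eef_pos: [0.6018, 0.112, 0.007]
eef_rot: [-0.206, -3.134, 0.0]
contact_force: [-2.4, 2.3, -0.8]
width: 0.0041
gripper_force: 14.9
```

```bash
python3 - <<'E'
from h import *
s=env.read_state(); e=todock(s["eef_pos"][:2]); print(e,s["width"],s["contact_force"],s["contact_force"][:2]@D,s["contact_force"][:2]@N)
P=lambda x,y: proj("top",[*(O+D*x/1000+N*y/1000),.02])
c=e[0]+83
p=[P(c-30,70),P(c+25,70),P(c+85,60),P(c+85,-60),P(c+25,-70),P(c-10,-70)]
meas((p[0],p[1]),(p[2],p[3]),(p[4],p[5]),half=4)
im=eyes.capture("top"); cv2.imwrite("pics/in1.png",cv2.resize(im[140:250,170:370],(760,418),interpolation=cv2.INTER_CUBIC))
E
```

```text
[-272.6    0.9] 0.0040606240736847776 [-2.42240907  2.3392602  -0.78913215] -1.972620547173442 -2.7291819800830353
yaw [-1.38 -0.75 -0.3 ] res [0.21, 0.2, 0.07] width 142.97629 corners [-101.8   69.6] [-103.7  -73.3] centre [-189.9   -0.7] [0.5885 0.0304]
```

View pics/in1.png

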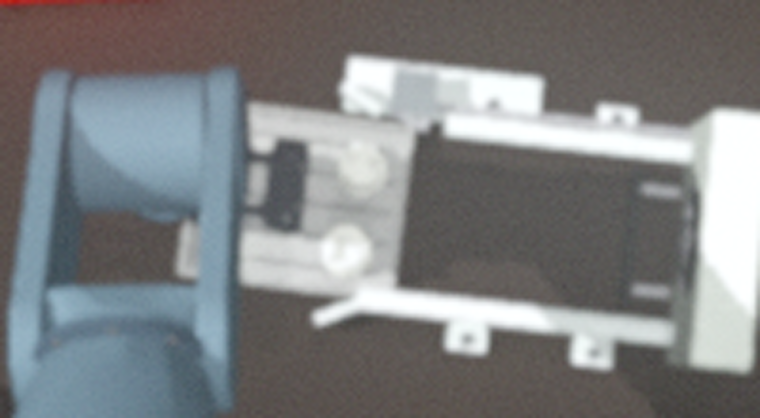

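The tray's front is between the rails and past the straight-rail start, y≈-0.7 mm. Both rooks stand, at (362,165) and (345,250). I'll continue with a lighter grip and watch the force.

{"api": "arm_command", "payload": {
  "motion": [
    [0,0,0,0,0],
    [0,0,-0.08,0,0],
    [0,0,-0.15,0,0],
    [0,0,-0.15,0,0],
    [0,0,-0.15,0,0],
    [0,0,-0.15,0,0],
    [0,0,-0.15,0,0],
    [0,0,-0.15,0,0],
    [0,0,-0.15,0,0],
    [0,0,-0.15,0,0],
    [0,0,-0.15,0,0],
    [0,0,-0.1,0,0],
    [0,0,0,0,0]
  ],
  "newtons": 9
}}

```text
t: 11.8
eef_pos: [0.5944, 0.0515, 0.0071]
eef_rot: [0.207, 3.135, 0.001]
contact_force: [-1.8, 2.3, -2.5]
width: 0.0042
gripper_force: 8.9
```

```bash
cat > st.py <<'E'
from h import *
s=env.read_state(); e=todock(s["eef_pos"][:2]); f=s["contact_force"]
print("t",s["t"],"eef",e,s["eef_pos"][2],"tray x~",e[0]+83,"w",s["width"],"F",f.round(1),"Fx",f[:2]@D,"Fy",f[:2]@N,"Mz",s["moment"][2])
E
python3 st.py
```

```text
t 11.8 eef [-211.6    2.2] 0.007072102035904755 tray x~ -128.6 w 0.004184973704512378 F [-1.8  2.3 -2.5] Fx -2.0445918204146056 Fy -2.0768150084072445 Mz -0.10001634180531095
```

{"api": "arm_command", "payload": {
  "motion": [
    [0,0.006,-0.08,0,0.03],
    [0,0.006,-0.15,0,0],
    [0,0.006,-0.15,0,0],
    [0,0.006,-0.15,0,0],
    [0,0.006,-0.15,0,0],
    [0,0.006,-0.15,0,0],
    [0,0.006,-0.15,0,0],
    [0,0.006,-0.15,0,0],
    [0,0.006,-0.15,0,0],
    [0,0.006,-0.15,0,0],
    [0,0.006,-0.15,0,0],
    [0,0.006,-0.15,0,0],
    [0,0.006,-0.1,0,0],
    [0,0,0,0,0]
  ]
}}

```text
t: 13.2
eef_pos: [0.5809, -0.0206, 0.007]
eef_rot: [-0.212, -3.134, -0.0]
contact_force: [-3.3, 4.3, -0.4]
width: 0.0038
gripper_force: 9.0
```

```bash
python3 st.py
```

```text
t 13.2 eef [-138.4   -1. ] 0.007036269708771466 tray x~ -55.400000000000006 w 0.003763694179771933 F [-3.3  4.3 -0.4] Fx -3.745799476195117 Fy -3.875882289126737 Mz -0.036347095874577
```

{"api": "arm_command", "payload": {
  "motion": [
    [0,-0.005,-0.1,0,0],
    [0,-0.005,-0.125,0,0],
    [0,-0.005,-0.125,0,0],
    [0,-0.005,-0.125,0,0],
    [0,-0.005,-0.125,0,0],
    [0,0,-0.1,0,0],
    [0,0,-0.05,0,0],
    [0,0,0,0,0]
  ]
}}

```text
t: 14.0
eef_pos: [0.5779, -0.05, 0.007]
eef_rot: [-0.212, -3.133, -0.001]
contact_force: [-3.1, 4.7, 1.1]
width: 0.0039
gripper_force: 9.0
```

```bash
python3 st.py
```

```text
t 14.0 eef [-1.088e+02  1.000e-01] 0.007040336649493613 tray x~ -25.799999999999997 w 0.0038776487279227863 F [-3.1  4.7  1.1] Fx -4.2333401969486015 Fy -3.76090497591982 Mz 0.07127484268525758
```

{"api": "arm_command", "payload": {
  "motion": [
    [0,0,-0.04,0,0],
    [0,0,-0.04,0,0],
    [0,0,-0.04,0,0],
    [0,0,-0.04,0,0],
    [0,0,0,0,0]
  ]
}}

```text
t: 14.5
eef_pos: [0.577, -0.056, 0.007]
eef_rot: [-0.212, -3.133, -0.002]
contact_force: [-3.0, 6.2, 1.0]
width: 0.0036
gripper_force: 9.0
```

{"api": "arm_command", "payload": {
  "motion": [
    [0,0,-0.04,0,0],
    [0,0,-0.04,0,0],
    [0,0,0,0,0]
  ]
}}

```text
t: 14.8
eef_pos: [0.5765, -0.0591, 0.007]
eef_rot: [-0.211, -3.133, -0.002]
contact_force: [-3.4, 7.0, 1.8]
width: 0.004
gripper_force: 9.0
```

{"api": "arm_command", "payload": {
  "motion": [
    [0,0,-0.04,0,0],
    [0,0,-0.04,0,0],
    [0,0,0,0,0]
  ]
}}

```text
t: 15.1
eef_pos: [0.5761, -0.0622, 0.007]
eef_rot: [-0.211, -3.133, -0.002]
contact_force: [-3.3, 6.2, 1.7]
width: 0.0038
gripper_force: 9.0
```

```bash
python3 st.py
```

```text
t 15.1 eef [-96.5   0.1] 0.007026740865592535 tray x~ -13.5 w 0.0037653471182270233 F [-3.3  6.2  1.7] Fx -5.7045999811484345 Fy -4.175079610425824 Mz 0.09215633922282085
```

{"api": "arm_command", "payload": {
  "motion": [
    [0,0,-0.025,0,0],
    [0,0,-0.025,0,0],
    [0,0,0,0,0]
  ]
}}

```text
t: 15.4
eef_pos: [0.5759, -0.0638, 0.007]
eef_rot: [-0.212, -3.133, -0.003]
contact_force: [-2.3, 9.2, 0.6]
width: 0.0037
gripper_force: 9.0
```

{"api": "arm_command", "payload": {
  "motion": [
    [0,0,-0.025,0,0],
    [0,0,-0.025,0,0],
    [0,0,0,0,0]
  ]
}}

```text
t: 15.7
eef_pos: [0.5757, -0.0654, 0.007]
eef_rot: [-0.212, -3.134, -0.003]
contact_force: [-2.4, 9.2, 1.3]
width: 0.0038
gripper_force: 9.0
```

{"api": "arm_command", "payload": {
  "motion": [
    [0,0,-0.025,0,0],
    [0,0,-0.025,0,0],
    [0,0,0,0,0]
  ]
}}

```text
t: 16.0
eef_pos: [0.5755, -0.0673, 0.007]
eef_rot: [-0.212, -3.134, -0.004]
contact_force: [-1.3, 9.9, 1.7]
width: 0.0043
gripper_force: 9.0
```

```bash
python3 st.py
```

```text
t 16.0 eef [-91.4   0.3] 0.007027337733787029 tray x~ -8.400000000000006 w 0.00429008719049304 F [-1.3  9.9  1.7] Fx -9.599224819110766 Fy -2.7118836179240673 Mz 0.09167837886173201
```

{"api": "arm_command", "payload": {
  "motion": [
    [0,0,-0.025,0,0],
    [0,0,-0.025,0,0],
    [0,0,0,0,0]
  ]
}}

```text
t: 16.3
eef_pos: [0.5765, -0.0702, 0.0073]
eef_rot: [0.212, 3.132, 0.001]
contact_force: [2.3, 7.7, -1.9]
width: 0.0038
gripper_force: 9.0
```

{"api": "arm_command", "payload": {
  "motion": [
    [0,0,-0.025,0,0],
    [0,0,-0.015,0,0],
    [0,0,0,0,0]
  ]
}}

```text
t: 16.6
eef_pos: [0.5762, -0.0718, 0.0072]
eef_rot: [0.212, 3.132, 0.002]
contact_force: [2.3, 7.6, -2.0]
width: 0.0039
gripper_force: 9.0
```

```bash
python3 st.py; python3 - <<'E'
from h import *
im=eyes.capture("side"); cv2.imwrite("pics/side1.png",cv2.resize(im[140:300,200:370],(765,600*160*765//170//600//1) if 0 else (638,600),interpolation=cv2.INTER_CUBIC))
E
```

```text
t 16.6 eef [-87.    1.6] 0.007219866162768054 tray x~ -4.0 w 0.003919697844265746 F [ 2.3  7.6 -2. ] Fx -7.832714280961396 Fy 1.1999225925182362 Mz -0.006844134221607422
```

View pics/side1.png

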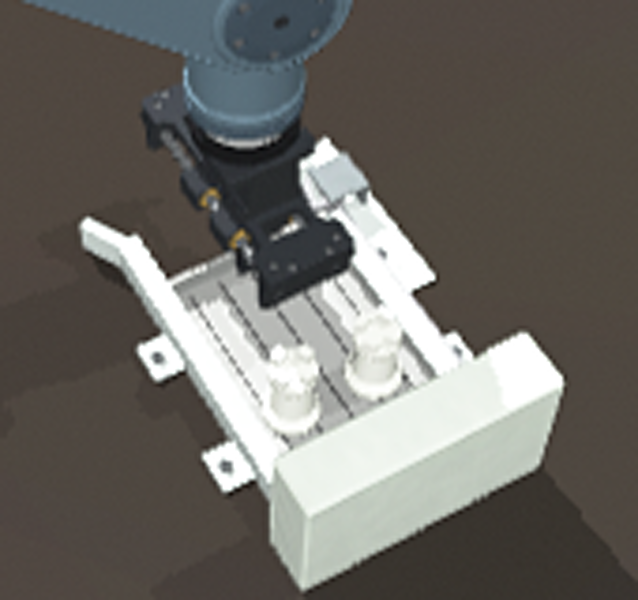

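Between t=16.0 and 16.3 the sideways force jumped from about -3 to +1 N and the push force fell, which is the snap. The side view shows both rooks standing at (292,390) and (375,355). I'll ease back to check that the catch holds.

{"api": "arm_command", "payload": {
  "motion": [
    [0,0,0.025,0,0],
    [0,0,0.025,0,0],
    [0,0,0.025,0,0],
    [0,0,0,0,0]
  ],
  "newtons": 5
}}

```text
t: 17.05
eef_pos: [0.5762, -0.0697, 0.0073]
eef_rot: [0.212, 3.133, -0.0]
contact_force: [2.1, 3.4, -3.4]
width: 0.004
gripper_force: 5.0
```

{"api": "arm_command", "payload": {
  "motion": [
    [0,0,0.02,0,0],
    [0,0,0,0,0]
  ]
}}

```text
t: 17.25
eef_pos: [0.576, -0.069, 0.0072]
eef_rot: [0.213, 3.134, -0.0]
contact_force: [2.0, 2.8, -3.6]
width: 0.0039
gripper_force: 5.0
```

{"api": "arm_command", "payload": {
  "motion": [
    [0,0,0.02,0,0],
    [0,0,0,0,0]
  ]
}}

```text
t: 17.45
eef_pos: [0.576, -0.0684, 0.0072]
eef_rot: [0.213, 3.134, -0.001]
contact_force: [2.4, 1.4, -3.4]
width: 0.0039
gripper_force: 5.0
```

```bash
python3 st.py
```

```text
t 17.45 eef [-90.4   1. ] 0.007183223939083095 tray x~ -7.400000000000006 w 0.0038936679551160613 F [ 2.4  1.4 -3.4] Fx -1.6885788130476413 Fy 2.1780509389740437 Mz 0.02274454497353866
```

{"api": "arm_command", "payload": {
  "motion": [
    [0,0,0.025,0,0],
    [0,0,0,0,0]
  ]
}}

```text
t: 17.65
eef_pos: [0.5762, -0.0681, 0.0072]
eef_rot: [0.213, 3.134, -0.002]
contact_force: [1.8, -3.8, -5.0]
width: 0.0039
gripper_force: 5.0
```

{"api": "arm_command", "payload": {
  "motion": [
    [0,0,0.025,0,0],
    [0,0,0,0,0]
  ]
}}

```text
t: 17.85
eef_pos: [0.5762, -0.0676, 0.0072]
eef_rot: [0.213, 3.134, -0.003]
contact_force: [1.7, -8.2, -3.1]
width: 0.0036
gripper_force: 5.0
```

```bash
python3 st.py
```

```text
t 17.85 eef [-91.1   1.1] 0.007221148296809837 tray x~ -8.099999999999994 w 0.0036371013227254217 F [ 1.7 -8.2 -3.1] Fx 7.84632578478656 Fy 2.868648005433442 Mz -0.023385558807784118
```

The pull force reversed to 8 N and the tool barely moved, so the catch holds. I'll relieve, open and lift away.

{"api": "arm_command", "payload": {
  "motion": [
    [0,0,-0.05,0,0],
    [0.1,0,0,0,0],
    [0.25,0,0,0,0],
    [0.4,0,0,0,0],
    [0.4,0,0,0,0],
    [0.4,0,0,0,0],
    [0.4,0,0,-0.1,0],
    [0.4,0,0,-0.3,0],
    [0.4,0,0,-0.8,0],
    [0.4,0,0,-0.9,0],
    [0.4,0,0,-0.9,0],
    [0.4,0,0,-0.9,0],
    [0.4,0.2,0.9,-0.3,0],
    [0.4,0.4,0.9,0,0],
    [0.4,0.4,0.9,0,0],
    [0.4,0.4,0.9,0,0],
    [0.4,0.4,0.9,0,0],
    [0.4,0.2,0.5,0,0],
    [0.4,0,0,0,0],
    [0.4,0,0,0,0]
  ]
}}

```text
t: 19.85
eef_pos: [0.5239, 0.1409, 0.1759]
eef_rot: [0.21, 3.133, -0.001]
contact_force: [0.3, 0.1, 0.4]
width: 0.0352
gripper_force: 0.0
```

```bash
python3 - <<'E'
from h import *
a=eyes.capture("top")[140:250,200:390]; b=eyes.capture("side")[140:300,200:370]
a=cv2.resize(a,(400,232),interpolation=cv2.INTER_CUBIC); b=cv2.resize(b,(400,376),interpolation=cv2.INTER_CUBIC)
c=np.zeros((376,800,3),np.uint8); c[:232,:400]=a; c[:,400:]=b; cv2.imwrite("pics/end.png",c)
s=env.read_state(); print(s["t"],s["eef_pos"],s["contact_force"])
E
```

```text
19.95 [0.52416824 0.1399139  0.1756104 ] [-0.71651719  0.83922065 -0.46036208]
```

View pics/end.png

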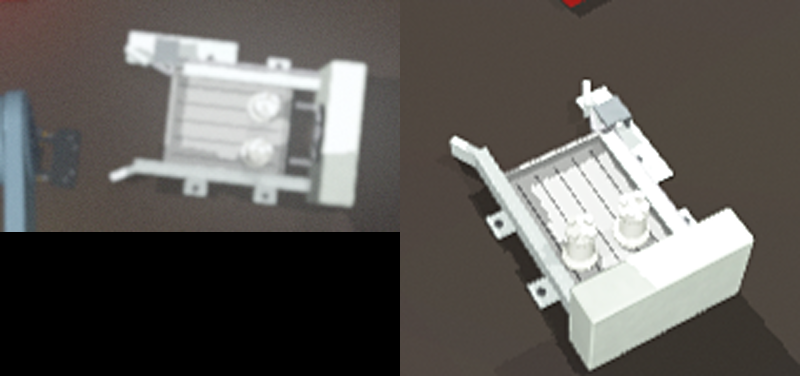

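Both views show the tray square between the rails with its rear edge just past the catch (top view, about (175,75)). Both rooks stand and the arm is clear, so I'll hand it in.

```bash
python3 -c "
from plant import env
print(env.close_job())"
```

```text
the job is handed in; nothing more can be done
None
```

The tray is in the cooling dock, held by the catch (it resisted an 8 N pull-back), with both rooks standing and the arm clear. The job was handed in at about 20 s of robot time, and no verdict was returned.

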